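Stack the ground cup and hold the loupe in focus over its rim

ROBOT

A 6-joint arm with a two-finger parallel gripper is mounted at the origin on the work surface. World frame = base frame: x ahead of the robot, y to its left, z up, the work surface at z = 0. Lengths are in mm, angles in degrees, forces in N, time in s.
With the tool pointing down it reaches from about 250 to 725 mm from the base axis. Payload 9.7 kg.
Tool frame: the origin (TCP) lies on the mounting face of the last link; the fingertips stand bot.tip_reach ahead of it and the grasp point (between the pads) lies 155 mm ahead of it (bot.tip_reach is the distance from the TCP to the fingertips, in mm); z points along the fingers, y is the line along which they close (so a half turn about z gives the same grasp; the last joint's range is limited). The gripper opens to 85 mm and grips with 20 to 120 N. Pads are 22 mm wide; open, the fingers measure 114 mm over their backs; the gripper's body (76 mm by 85 mm) begins 54 mm behind the grasp point. The pads swing forward as they close: fully open they stand 13 mm farther back than shut.
Start: joints at [75.516, 4.979, 10.078, 95.1, 0, 90], TCP at [137.561, 532.517, 404.684] pointing down, gripper open.
Joint ranges: [-179.16, 179.16], [-48.56, 103.87], [-65.8, 70.77], [-126.05, 130.52], [-82.76, 87.17], [-180, 180]. Speed limits (degrees/s): [127.2, 127.2, 147.25, 180, 180, 180].

INTERFACE

Orientations are given as [roll, pitch, yaw] about the fixed x, y, z axes, in that order (R = Rz(yaw) Ry(pitch) Rx(roll)).
In Python, from bench import bot, eyes gives the robot as it stands. The module is installed in compiled form; this text tells all that it offers.
- The arm moves only by the tool drive_tool, never from a script. Its argument "plan" is a list of rows, each an object of numbers: "fingers": the opening, from 0 (shut) to 1 (fully open); "tx", "ty", "tz": the shift along the world's x, y, z in mm; "ax", "ay", "az": the turn, a rotation vector about the world's x, y, z in rad. In form: [{"fingers": .., "tx": .., "ty": .., "tz": .., "ax": .., "ay": .., "az": ..}, ...]. A call has exactly 8 rows; each row shifts and turns the commanded pose from where the row before left it; what a row does not reach is not made up. A row lasts 1/10 s, in which the tool goes at most 50 mm and 8.59 degrees, less where a joint would pass 70% of its speed; a pose out of reach is approached as far as the arm can. A call with a gripper value outside its range is refused whole. The fingers move at their own pace and stop on an object; the grip force is fixed at half the most. Time passes only in rows, so rows that do not move let the fingers close, or fill a call up. It gives the time, the measured TCP pose, the force, the opening and the grip force at its end, in the units of the state.
- bot.observe(): the state, without advancing time (a new reading comes with each control period).
- eyes.snapshot(name): name is "scene" or "top"; returns the picture (420x560x3 uint8, blue, green, red); there is no depth.
- eyes.camera_params(name): a dict with "camera_matrix" (3x3 intrinsics, pixels), "eye" and "orientation" of the camera in the world. Camera axes: x right, y up, looking along -z (the intrinsics and any distortion apply to the point x, -y, -z); pixel columns grow to the right and rows downward; lengths in mm; the calibration is good to about 2 mm. A picture is of the moment at which its call begins. camera_params takes no time and is no camera call.
- bot.job_done(): hands the job in; it is judged then, once.
The state is a dict: "t": time; "joint_positions": joint angles; "qvel": joint speeds; "tau": joint torques, N m; "position": TCP position; "orientation": TCP orientation; "wrist_force": force on the tool from outside, world axes, zero at the start; "wrist_torque": the same for the moment, N m; "finger_gap": finger opening in mm; "grasp_force": force on a finger pad.
Only numpy, scipy, OpenCV 4.12 (cv2) and the standard library are available. Lean on these libraries where they do the work, as an engineer would, in place of code of your own. Each camera call takes 0.05 s, during which the arm holds its last target. There are 200 camera calls.

TASK

Set the loose metal cup down, without dropping it, fully and upright into the matching cup on the inspection stand, and let go of it. Then pick up the loupe by its handle and hold it level and still above the stack, the lens centred over the upper cup at the height of the stand's pointer tip, touching neither the cups nor the stand. Finish while still holding the loupe there; leave the pointer setting, the jar, the vee block and the brush alone.

Things in the scene. Friction and masses are not known exactly. Their poses are not given: they have to be found in the camera images.
- cup: Loose aluminium cup on the bench, 60 mm high, 0.15 kg. Origin: centre of underside, z up. Solid foot, 0 to 16 mm up, tapers from 38 (bottom) to 44 mm diameter; from 16 to 60 mm the outside is a straight 54 mm cylinder (grip here). Bore 49 mm wide, 39 mm deep. Nested, its foot is in the lower cup's bore, shoulder on the lower rim, origin 44 mm above the lower cup's origin.
- base_cup: Identical cup, loose, standing upright in the stand's locating ring; origin (centre of underside) 10 mm and rim 70 mm above the bench. It stays there.
- stand: Inspection stand, fixed: blue plate 220 x 110 x 10 mm, from x = -55 to +165 mm of its own frame. Origin: on the bench under the centre of the locating ring (steel, 58 mm outside, 45 mm inside, 6 mm high). A steel post, 10 mm diameter, top 225 mm above the bench, stands at its x = +140 mm, on the side away from the robot (within 30 degrees).
- pointer_tip (a point): Tip of the brass pointer that marks the focal height. It sits on a dark clamp (22 mm diameter, 14 mm high, small side screw) on the stand's post and points level at the cups' axis, its tip 95 mm from the axis. The clamp is set anywhere from 150 to 195 mm above the bench and stays by friction; do not shift it.
- loupe: Reading loupe lying flat: wooden handle 125 mm long, 16 wide, 18 high; dark metal lens ring 64 mm outside diameter, 12 high; level underside. Origin: on the underside of the handle, 52.5 mm from its neck end, 72.5 mm from its butt; x points along the handle to the lens, z up. About 0.09 kg, balances about 18 mm from the origin towards the lens: grip firmly between there and the origin.
- lens (a point): Centre of the loupe's lens: 87 mm from the loupe's origin along its x, 6 mm above its underside.
- jar: Bystander: closed grey plastic jar with black lid, 64 mm diameter, 90 mm high, beyond the work on one side. Origin: centre of underside.
- vee_block: Bystander: steel vee block, 70 x 50 x 46 mm, beyond the work on one side. Origin: centre of underside.
- brush: Bystander: bench brush, 190 mm long, lying crosswise between the robot and the stand. Origin: its underside centre, x along it.
Mind the look-alikes: they are no part of the job. There is more than one size of the loupe; the one meant has the size given above.

How it is judged:
By the outcome, as a careful person would: the job done as asked, in the order asked, and still so for the second after the job is handed in, while the arm keeps its last pose, push and grip.
It also fails if it takes over 56 s, if anything falls off the work surface, if the arm or the gripper's body presses on something with over 40 N, if the wrist force passes 120 N, or if a joint passes its speed limit or range.

## Working session

There is one attempt and no reset: what is moved stays moved. The work goes in short steps, Python scripts to look and compute and a tool call to move; the robot and the scene stay as the last step left them, time stands still between calls to the robot, and variables do not carry over. Pictures are saved under pics/ and viewed, at most 10 in all, crops included, and the job is handed in when it is done.

Besides the shell and the picture viewer there is one more tool, called after "Call:" by a JSON object that holds its "method" and its "body". drive_tool: Moves the arm, as the interface text tells. Its arguments: {"type":"object","properties":{"plan":{"type":"array","items":{"type":"object","properties":{"fingers":{"type":"number"},"tx":{"type":"number"},"ty":{"type":"number"},"tz":{"type":"number"},"ax":{"type":"number"},"ay":{"type":"number"},"az":{"type":"number"}}}}},"required":["plan"]}

```bash
mkdir -p pics; python3 - <<'E'
from bench import bot, eyes
import cv2
o=bot.observe(); print(o, bot.tip_reach)
for n in("scene","top"):
    cv2.imwrite(f"pics/{n}0.png",eyes.snapshot(n)); print(n,eyes.camera_params(n))
E
```

```text
{'t': 0.0, 'joint_positions': array([7.55162490e+01, 5.01197090e+00, 1.00346750e+01, 9.51005505e+01,
       1.30763286e-03, 9.00010781e+01]), 'qvel': array([ 0.03039307, -0.07563804, -0.04617334, -0.05776824, -0.05026213,
       -0.02543614]), 'tau': array([-1.60293890e-03, -5.20380235e+01,  4.64810300e+01,  1.61416736e-02,
       -1.62876981e-04, -1.64419390e-06]), 'position': array([137.55580948, 532.52199355, 403.97654242]), 'orientation': array([-1.79922154e+02, -1.30616689e-03,  1.65515169e+02]), 'wrist_force': array([-0.52522785,  0.3045167 , -0.0803157 ]), 'wrist_torque': array([ 0.05233764, -0.03738732, -0.05024652]), 'grasp_force': 0.0, 'finger_gap': 85.49584395922113} 173.4
scene {'camera_matrix': array([[397.21528103,   0.        , 274.25773391],
       [  0.        , 397.21528103, 211.54618942],
       [  0.        ,   0.        ,   1.        ]]), 'eye': array([1482.51335313,  -48.27002274,  790.74543302]), 'orientation': array([53.699477  , -0.26885721, 82.18826289])}
top {'camera_matrix': array([[456.54978737,   0.        , 281.83103817],
       [  0.        , 456.54978737, 205.59313224],
       [  0.        ,   0.        ,   1.        ]]), 'eye': array([ 437.32562935,   82.91766878, 1299.34815452]), 'orientation': array([  5.74131624,   1.14264074, -89.03909825])}
```

View pics/scene0.png

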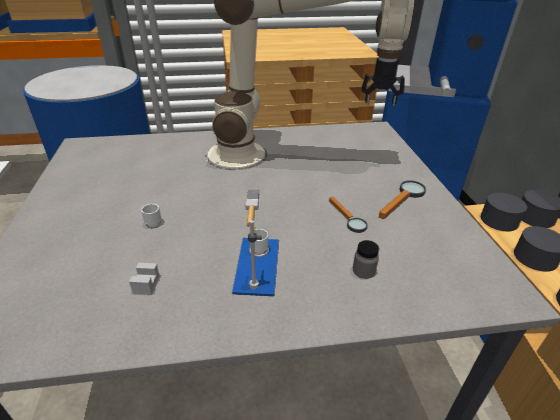

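View pics/top0.png

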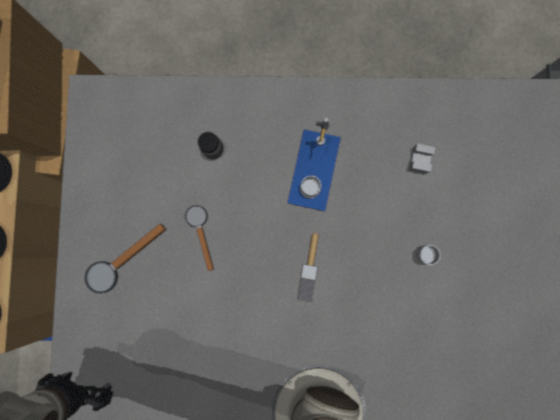

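The scene view shows the loose cup at (151,215), the stand at (257,265) with post and pointer, loupes at (350,215) and (405,200), jar, vee block and brush. In the top view the cup is at (428,255), the base cup at (311,187), the small loupe's lens at (197,216) with its handle butt at (211,270), and the big loupe at (100,277).

```bash
cat > h.py <<'E'
import numpy as np, cv2
from scipy.spatial.transform import Rotation as R
from bench import bot, eyes
P={n:eyes.camera_params(n) for n in("scene","top")}
def ray(n,uv):
    K=P[n]["camera_matrix"]; d=np.linalg.inv(K)@[uv[0],uv[1],1]
    return P[n]["eye"], R.from_euler("xyz",P[n]["orientation"],degrees=True).apply([d[0],-d[1],-d[2]])
def plane(n,uv,z):
    e,d=ray(n,uv); return e+d*(z-e[2])/d[2]
def proj(n,p):
    c=R.from_euler("xyz",P[n]["orientation"],degrees=True).inv().apply(np.array(p,float)-P[n]["eye"])
    v=P[n]["camera_matrix"]@[c[0],-c[1],-c[2]]; return v[:2]/v[2]
def tri(a,b):
    (e1,d1),(e2,d2)=ray("scene",a),ray("top",b)
    s=np.linalg.lstsq(np.c_[d1,-d2],e2-e1,rcond=None)[0]
    p,q=e1+s[0]*d1,e2+s[1]*d2; return (p+q)/2,np.linalg.norm(p-q)
E
python3 - <<'E'
from h import *
a=cv2.imread("pics/scene0.png");b=cv2.imread("pics/top0.png")
def crop(i,x,y,w,h,s): return cv2.resize(i[y:y+h,x:x+w],None,fx=s,fy=s,interpolation=cv2.INTER_CUBIC)
c=np.zeros((600,800,3),np.uint8)
for (i,x,y,w,h,s,X,Y) in [(a,230,180,60,120,5,0,0),(b,285,110,60,110,5,300,0),(b,405,235,45,40,4,610,0),(a,130,195,45,45,4,610,170),(b,180,200,45,75,3,610,360)]:
    k=crop(i,x,y,w,h,s);k=k[:600-Y,:800-X];c[Y:Y+k.shape[0],X:X+k.shape[1]]=k
cv2.imwrite("pics/c1.png",c)
# masks
for n,i in(("scene",a),("top",b)):
    hsv=cv2.cvtColor(i,cv2.COLOR_BGR2HSV)
    for nm,lo,hi in(("wood",(3,120,60),(25,255,255)),("blue",(108,150,60),(125,255,255))):
        m=cv2.inRange(hsv,lo,hi);k,_,st,ce=cv2.connectedComponentsWithStats(m)
        for j in range(1,k):
            if 15<st[j][4]<3000:
                ys,xs=np.where(_==j); r=cv2.minAreaRect(np.c_[xs,ys].astype(np.float32))
                print(n,nm,st[j],ce[j].round(1),np.round(cv2.boxPoints(r),1).tolist())
E
```

```text
scene wood [   0    0   93   20 1659] [45.9  8.8] [[0.0, 19.0], [0.0, 0.0], [92.0, 0.0], [92.0, 19.0]]
scene wood [112  16   8  21  89] [115.1  26.5] [[110.0999984741211, 16.5], [114.80000305175781, 15.300000190734863], [119.69999694824219, 34.79999923706055], [115.0, 36.0]]
scene wood [   0   27  104   33 2678] [49.4 44.9] [[-0.0, 27.0], [103.0, 27.0], [103.0, 59.0], [0.0, 59.0]]
scene wood [222  30   9  61 301] [226.4  53.6] [[220.1999969482422, 89.80000305175781], [222.0, 29.799999237060547], [230.0, 30.0], [228.10000610351562, 90.0]]
scene wood [366  80   8   9  33] [369.2  83.8] [[364.0, 86.0], [371.0, 79.0], [373.5, 81.5], [366.5, 88.5]]
scene wood [  0 133  42  13 433] [ 19.6 138.9] [[-0.6000000238418579, 134.39999389648438], [40.5, 132.10000610351562], [41.099998474121094, 142.89999389648438], [0.0, 145.1999969482422]]
scene wood [379 190  30  29 295] [393.6 204. ] [[376.79998779296875, 213.5], [404.79998779296875, 188.39999389648438], [410.20001220703125, 194.5], [382.20001220703125, 219.5]]
scene wood [329 197  24  23 164] [340.3 207.7] [[328.0, 199.0], [332.0, 195.0], [352
[... 3815 characters left out ...]
51562], [324.29998779296875, 129.10000610351562], [321.70001220703125, 138.1999969482422]]
top wood [113 225  51  43 434] [138.2 245.7] [[111.9000015258789, 262.6000061035156], [159.89999389648438, 223.39999389648438], [164.39999389648438, 229.0], [116.4000015258789, 268.1000061035156]]
top wood [198 229  15  41 180] [204.7 248.8] [[197.10000610351562, 229.3000030517578], [201.1999969482422, 228.10000610351562], [212.39999389648438, 268.29998779296875], [208.1999969482422, 269.5]]
top blue [ 289  131   50   79 2108] [314.1 168.1] [[288.1000061035156, 202.1999969482422], [304.20001220703125, 129.6999969482422], [339.79998779296875, 137.60000610351562], [323.6000061035156, 210.10000610351562]]
```

View pics/c1.png

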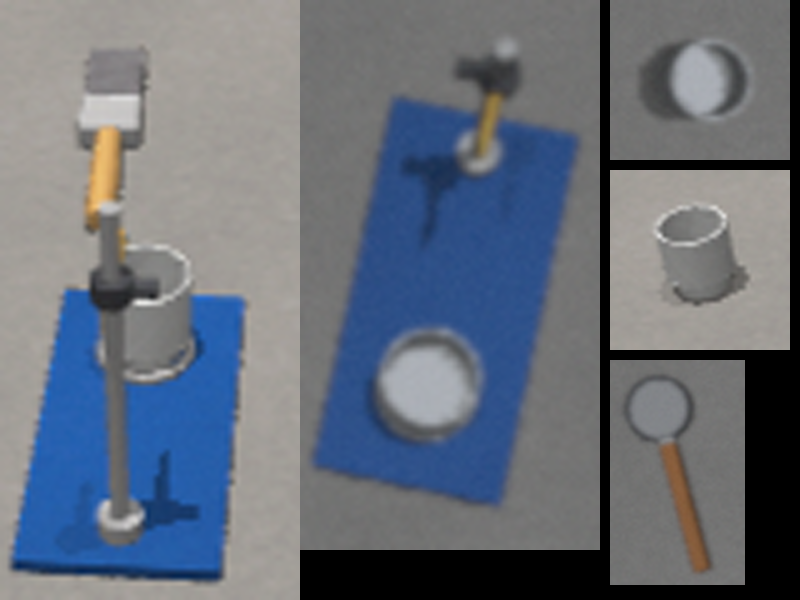

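The composite shows the base cup rim, the loose cup, the loupe, the clamp at crop (112,288) and the pointer running behind the post towards (122,235). In the top crop the rims are at (430,384) and (709,79), and the pointer tip is near (481,152).

```bash
cat > m.py <<'E'
from h import *
a=cv2.imread("pics/scene0.png");b=cv2.imread("pics/top0.png")
def cp(c,X,Y,x0,y0,s): return np.array([(c[0]-X+.5)/s-.5+x0,(c[1]-Y+.5)/s-.5+y0])
r=lambda v:np.round(v,1).tolist()
bx=np.array([[288.1,202.2],[304.2,129.7],[339.8,137.6],[323.6,210.1]])
W=np.array([plane("top",p,10) for p in bx]); print("plate",r(W), [r(np.linalg.norm(W[i]-W[i-1])) for i in range(4)])
c=W.mean(0); d=(W[1]+W[2]-W[0]-W[3]); d/=np.linalg.norm(d); so=c-55*d; print("stand origin from plate",r(so),"yaw",np.degrees(np.arctan2(d[1],d[0])))
print("base rim top",r(plane("top",cp((430,384),300,0,285,110,5),70)))
print("cup rim top",r(plane("top",cp((709,79),610,0,405,235,4),60)))
print("cup rim scene",r(plane("scene",cp((691,225),610,170,130,195,4),60)))
print("base rim scene",r(plane("scene",cp((154,277),0,0,230,180,5),70)))
pt=cp((507,46),300,0,285,110,5); print("post top",r(plane("top",pt,225)), r(plane("scene",cp((111,207),0,0,230,180,5),225)),"pred",r(so+140*d))
print("clamp tri", tri(cp((112,288),0,0,230,180,5),cp((501,75),300,0,285,110,5)))
for z in(150,165,180,195): print(z,"post scene crop",r((proj("scene",[*(so+140*d)[:2],z])-[230,180])*5+2),"tip top",r((proj("top",[*(so+95*d)[:2],z])-[285,110])*5+2+np.array([300,0])),"tip sc",r((proj("scene",[*(so+95*d)[:2],z])-[230,180])*5+2))
# loupe: handle axis & lens
hs=cv2.cvtColor(b,cv2.COLOR_BGR2HSV)
E
python3 m.py
python3 - <<'E'
from m import *
r_=r
for n,box in(("top",[[197.1,229.3],[201.2,228.1],[212.4,268.3],[208.2,269.5]]),):
    w=np.array([plane(n,p,14) for p in box]); n1,n2=(w[0]+w[1])/2,(w[2]+w[3])/2
    print("neck,butt",r_(n1),r_(n2),np.linalg.norm(n1-n2), "yaw",np.degrees(np.arctan2(*(n1-n2)[[1,0]])))
print("lens top",r_(plane("top",cp((660,408),610,360,180,200,3),10)),"big handle len",np.linalg.norm(plane("top",(114,265.3),14)-plane("top",(162,226.2),14)))
w=[plane("scene",p,14) for p in((330,197),(350,217))]; print("scene handle ends",[r_(x) for x in w])
print("lens scene",r_(plane("scene",(357.5,225),10)))
E
```

```text
plate [[576.5, 93.2, 10.0], [787.5, 50.0, 10.0], [765.4, -52.6, 10.0], [555.5, -7.7, 10.0]] [103.0, 215.4, 104.9, 214.7]
stand origin from plate [617.4, 32.0, 10.0] yaw -11.818944628661061
base rim top [614.0, 32.3, 70.0]
cup rim top [435.9, -288.3, 60.0]
cup rim scene [430.3, -293.9, 60.0]
base rim scene [617.1, 34.2, 70.0]
post top [756.5, 3.4, 225.0] [749.9, 2.1, 225.0] pred [754.4, 3.3, 10.0]
clamp tri (array([754.85482442,   1.88277391, 179.94808529]), np.float64(2.0720509761897996))
150 post scene crop [118.7, 334.4] tip top [477.2, 176.1] tip sc [128.7, 275.5]
165 post scene crop [117.9, 311.0] tip top [479.1, 169.2] tip sc [128.0, 252.4]
180 post scene crop [117.1, 287.1] tip top [481.0, 162.1] tip sc [127.3, 228.8]
195 post scene crop [116.2, 262.7] tip top [483.0, 154.8] tip sc [126.6, 204.8]
plate [[576.5, 93.2, 10.0], [787.5, 50.0, 10.0], [765.4, -52.6, 10.0], [555.5, -7.7, 10.0]] [103.0, 215.4, 104.9, 214.7]
stand origin from plate [617.4, 32.0, 10.0] yaw -11.818944628661061
base rim top [614.0, 32.3, 70.0]
cup rim top [435.9, -288.3, 60.0]
cup rim scene [430.3, -293.9, 60.0]
base rim scene [617.1, 34.2, 70.0]
post top [756.5, 3.4, 225.0] [749.9, 2.1, 225.0] pred [754.4, 3.3, 10.0]
clamp tri (array([754.85482442,   1.88277391, 179.94808529]), np.float64(2.0720509761897996))
150 post scene crop [118.7, 334.4] tip top [477.2, 176.1] tip sc [128.7, 275.5]
165 post scene crop [117.9, 311.0] tip top [479.1, 169.2] tip sc [128.0, 252.4]
180 post scene crop [117.1, 287.1] tip top [481.0, 162.1] tip sc [127.3, 228.8]
195 post scene crop [116.2, 262.7] tip top [483.0, 154.8] tip sc [126.6, 204.8]
neck,butt [497.1, 343.3, 14.0] [385.1, 308.0, 14.0] 117.42809899568076 yaw 17.477876668384404
lens top [534.2, 353.4, 10.0] big handle len 172.47087887373155
scene handle ends [[375.8, 303.1, 14.0], [496.9, 338.9, 14.0]]
lens scene [535.9, 352.4, 10.0]
```

```bash
python3 - <<'E' | tail -12
from m import *
c=np.zeros((600,800,3),np.uint8)
def rim(n,i,x,y,w,h,s,z,thr,X,Y):
    k=cv2.resize(i[y:y+h,x:x+w],None,fx=s,fy=s,interpolation=cv2.INTER_CUBIC); g=k.min(2)
    m=(g>thr).astype(np.uint8); nn,l,st,_=cv2.connectedComponentsWithStats(m); j=1+st[1:,4].argmax()
    ys,xs=np.where(l==j); hull=cv2.convexHull(np.c_[xs,ys].astype(np.float32)) ; e=cv2.fitEllipse(hull)
    p=plane(n,cp(e[0],0,0,x,y,s),z); print(n,z,np.round(e[0],1),np.round(e[1],1),r(p))
    k[l==j]=(0,0,255); cv2.ellipse(k,e,(0,255,0),1); k=k[:600-Y,:800-X]; c[Y:Y+k.shape[0],X:X+k.shape[1]]=k
rim("scene",a,138,200,28,32,10,60,195,0,0)
rim("scene",a,246,225,26,36,10,70,195,0,330)
rim("top",b,412,238,34,34,8,60,125,290,0)
rim("top",b,296,172,32,32,8,70,125,290,330)
k=cv2.resize(b[115:147,308:334],None,fx=9,fy=9,interpolation=cv2.INTER_CUBIC); c[0:288,565:799]=k
k=cv2.resize(a[217:247,244:268],None,fx=9,fy=9,interpolation=cv2.INTER_CUBIC); c[300:570,565:781]=k
cv2.imwrite("pics/c2.png",c)
E
```

```text
cup rim scene [430.3, -293.9, 60.0]
base rim scene [617.1, 34.2, 70.0]
post top [756.5, 3.4, 225.0] [749.9, 2.1, 225.0] pred [754.4, 3.3, 10.0]
clamp tri (array([754.85482442,   1.88277391, 179.94808529]), np.float64(2.0720509761897996))
150 post scene crop [118.7, 334.4] tip top [477.2, 176.1] tip sc [128.7, 275.5]
165 post scene crop [117.9, 311.0] tip top [479.1, 169.2] tip sc [128.0, 252.4]
180 post scene crop [117.1, 287.1] tip top [481.0, 162.1] tip sc [127.3, 228.8]
195 post scene crop [116.2, 262.7] tip top [483.0, 154.8] tip sc [126.6, 204.8]
scene 60 [200.9  61.3] [10.2 23.6] [418.5, -271.3, 60.0]
scene 70 [130.7 155.3] [ 9.  43.9] [638.5, 26.9, 70.0]
top 60 [149.  136.1] [157.2 169.8] [435.4, -290.5, 60.0]
top 70 [117.1 122.1] [123.5 150.5] [612.9, 33.3, 70.0]
```

View pics/c2.png

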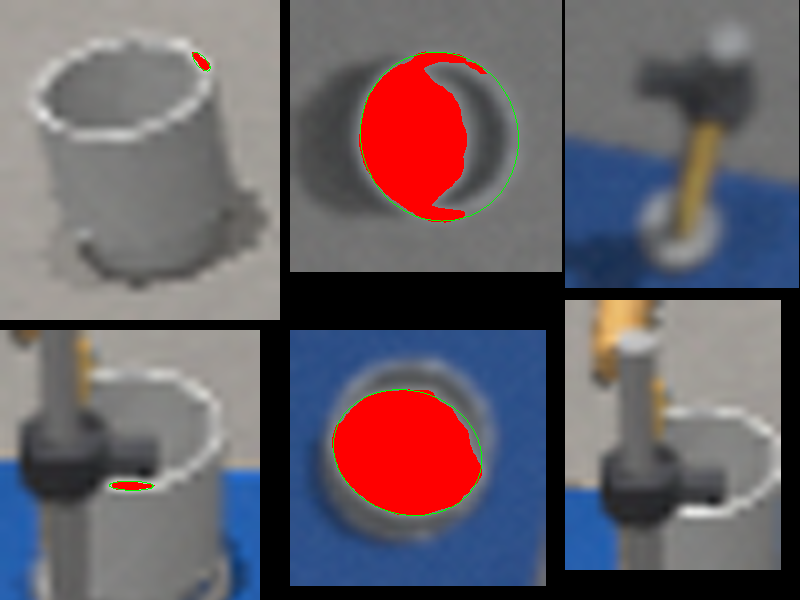

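Crop: the loose rim ellipse centre is at scene (149.9,208.4) and top (430.4,254.6), and the base rim at scene (258.0,234.3) and top (310.6,186.3). The pointer tip is at about scene (253.7,225.4) and top (320.9,140.6).

```bash
python3 - <<'E' | tail -8
from m import *
print("loose",r(plane("scene",(149.9,208.35),60)),r(plane("top",(430.4,254.6),60)),tri((149.9,208.35),(430.4,254.6)))
print("base",r(plane("scene",(258.05,234.35),70)),r(plane("top",(310.6,186.3),70)),tri((258.05,234.35),(310.6,186.3)))
t=tri((253.5,225.5),(320.9,140.6)); print("tip",t, "pred axis dist",np.linalg.norm(t[0][:2]-[616,32.5]))
for z in (60,): print("rim halfwidth px",397*27/np.linalg.norm(P["scene"]["eye"]-[617,33,70]))
E
```

```text
150 post scene crop [118.7, 334.4] tip top [477.2, 176.1] tip sc [128.7, 275.5]
165 post scene crop [117.9, 311.0] tip top [479.1, 169.2] tip sc [128.0, 252.4]
180 post scene crop [117.1, 287.1] tip top [481.0, 162.1] tip sc [127.3, 228.8]
195 post scene crop [116.2, 262.7] tip top [483.0, 154.8] tip sc [126.6, 204.8]
loose [430.2, -293.8, 60.0] [435.3, -291.0, 60.0] (array([ 435.34454567, -291.39509381,   63.25272671]), np.float64(2.5472543537679826))
base [613.4, 27.9, 70.0] [614.3, 32.3, 70.0] (array([614.0382937 ,  30.06908179,  70.27878096]), np.float64(4.4634396969645325))
tip (array([713.26725281,  10.45055783, 182.03841066]), np.float64(4.041516660304634)) pred axis dist 99.73513107212312
rim halfwidth px 9.4921906823677
```

Call:
{"method": "drive_tool", "body": {"plan": [{"fingers": 1, "tx": 28.2, "ty": -33.2, "tz": -7.5, "az": 0.0253}, {"fingers": 1, "tx": 28.2, "ty": -33.2, "tz": -7.5, "az": 0.0253}, {"fingers": 1, "tx": 28.2, "ty": -33.2, "tz": -7.5, "az": 0.0253}, {"fingers": 1, "tx": 28.2, "ty": -33.2, "tz": -7.5, "az": 0.0253}, {"fingers": 1, "tx": 28.2, "ty": -33.2, "tz": -7.5, "az": 0.0253}, {"fingers": 1, "tx": 28.2, "ty": -33.2, "tz": -7.5, "az": 0.0253}, {"fingers": 1, "tx": 28.2, "ty": -33.2, "tz": -7.5, "az": 0.0253}, {"fingers": 1, "tx": 28.2, "ty": -33.2, "tz": -7.5, "az": 0.0253}]}}

```text
invalid input
```

Call:
{"method": "drive_tool", "body": {"plan": [{"fingers": 1, "tx": 28.2, "ty": -33.2, "az": 0.0253}, {"fingers": 1, "tx": 28.2, "ty": -33.2, "tz": -15, "az": 0.0253}, {"fingers": 1, "tx": 1.2, "ty": -41}, {"fingers": 1, "tx": 1.2, "ty": -41}, {"fingers": 1, "tx": 1.2, "ty": -41}, {"fingers": 1, "tx": 1.2, "ty": -41}, {"fingers": 1, "tx": 1.2, "ty": -41}, {"fingers": 1, "tx": 1.2, "ty": -41}]}}

```text
invalid input
```

Call:
{"method": "drive_tool", "body": {"plan": [{"fingers": 1, "tx": 1.2, "ty": -41}, {"fingers": 1, "tx": 1.2, "ty": -41}, {"fingers": 1, "tx": 1.2, "ty": -41}, {"fingers": 1, "tx": 1.2, "ty": -41}, {"fingers": 1, "tx": 1.2, "ty": -41}, {"fingers": 1, "tx": 1.2, "ty": -41}, {"fingers": 1}, {"fingers": 1}]}}

```text
invalid input
```

All keys are probably required, so I'll resend the full rows.

Call:
{"method": "drive_tool", "body": {"plan": [{"fingers": 1, "tx": 28.2, "ty": -33.2, "tz": -7.5, "ax": 0, "ay": 0, "az": 0.0253}, {"fingers": 1, "tx": 28.2, "ty": -33.2, "tz": -7.5, "ax": 0, "ay": 0, "az": 0.0253}, {"fingers": 1, "tx": 28.2, "ty": -33.2, "tz": -7.5, "ax": 0, "ay": 0, "az": 0.0253}, {"fingers": 1, "tx": 28.2, "ty": -33.2, "tz": -7.5, "ax": 0, "ay": 0, "az": 0.0253}, {"fingers": 1, "tx": 28.2, "ty": -33.2, "tz": -7.5, "ax": 0, "ay": 0, "az": 0.0253}, {"fingers": 1, "tx": 28.2, "ty": -33.2, "tz": -7.5, "ax": 0, "ay": 0, "az": 0.0253}, {"fingers": 1, "tx": 28.2, "ty": -33.2, "tz": -7.5, "ax": 0, "ay": 0, "az": 0.0253}, {"fingers": 1, "tx": 28.2, "ty": -33.2, "tz": -7.5, "ax": 0, "ay": 0, "az": 0.0253}]}}

```text
t: 0.9
position: [363.9, 265.3, 344.2]
orientation: [-180.0, -0.0, 177.2]
wrist_force: [0.7, 0.8, -0.0]
finger_gap: 85.3
grasp_force: 0.0
```

Call:
{"method": "drive_tool", "body": {"plan": [{"fingers": 1, "tx": 28.2, "ty": -33.2, "tz": 0, "ax": 0, "ay": 0, "az": 0.0253}, {"fingers": 1, "tx": 28.2, "ty": -33.2, "tz": -15, "ax": 0, "ay": 0, "az": 0.0253}, {"fingers": 1, "tx": 1.2, "ty": -41, "tz": 0, "ax": 0, "ay": 0, "az": 0}, {"fingers": 1, "tx": 1.2, "ty": -41, "tz": 0, "ax": 0, "ay": 0, "az": 0}, {"fingers": 1, "tx": 1.2, "ty": -41, "tz": 0, "ax": 0, "ay": 0, "az": 0}, {"fingers": 1, "tx": 1.2, "ty": -41, "tz": 0, "ax": 0, "ay": 0, "az": 0}, {"fingers": 1, "tx": 1.2, "ty": -41, "tz": 0, "ax": 0, "ay": 0, "az": 0}, {"fingers": 1, "tx": 1.2, "ty": -41, "tz": 0, "ax": 0, "ay": 0, "az": 0}]}}

```text
t: 1.7
position: [426.3, -47.1, 329.5]
orientation: [180.0, -0.0, -180.0]
wrist_force: [0.5, -0.2, 0.7]
finger_gap: 85.7
grasp_force: 0.0
```

Call:
{"method": "drive_tool", "body": {"plan": [{"fingers": 1, "tx": 1.2, "ty": -41, "tz": 0, "ax": 0, "ay": 0, "az": 0}, {"fingers": 1, "tx": 1.2, "ty": -41, "tz": 0, "ax": 0, "ay": 0, "az": 0}, {"fingers": 1, "tx": 1.2, "ty": -41, "tz": 0, "ax": 0, "ay": 0, "az": 0}, {"fingers": 1, "tx": 1.2, "ty": -41, "tz": 0, "ax": 0, "ay": 0, "az": 0}, {"fingers": 1, "tx": 1.2, "ty": -41, "tz": 0, "ax": 0, "ay": 0, "az": 0}, {"fingers": 1, "tx": 1.2, "ty": -41, "tz": 0, "ax": 0, "ay": 0, "az": 0}, {"fingers": 1, "tx": 0, "ty": 0, "tz": 0, "ax": 0, "ay": 0, "az": 0}, {"fingers": 1, "tx": 0, "ty": 0, "tz": 0, "ax": 0, "ay": 0, "az": 0}]}}

```text
t: 2.5
position: [433.7, -292.1, 329.0]
orientation: [179.9, -0.1, 179.9]
wrist_force: [0.5, -0.8, 0.1]
finger_gap: 85.6
grasp_force: 0.0
```

Call:
{"method": "drive_tool", "body": {"plan": [{"fingers": 1, "tx": 0, "ty": 0, "tz": -28, "ax": 0, "ay": 0, "az": 0}, {"fingers": 1, "tx": 0, "ty": 0, "tz": -28, "ax": 0, "ay": 0, "az": 0}, {"fingers": 1, "tx": 0, "ty": 0, "tz": -26, "ax": 0, "ay": 0, "az": 0}, {"fingers": 1, "tx": 0, "ty": 0, "tz": -22, "ax": 0, "ay": 0, "az": 0}, {"fingers": 1, "tx": 0, "ty": 0, "tz": -18, "ax": 0, "ay": 0, "az": 0}, {"fingers": 1, "tx": 0, "ty": 0, "tz": -12, "ax": 0, "ay": 0, "az": 0}, {"fingers": 1, "tx": 0, "ty": 0, "tz": -4, "ax": 0, "ay": 0, "az": 0}, {"fingers": 0.8, "tx": 0, "ty": 0, "tz": 0, "ax": 0, "ay": 0, "az": 0}]}}

```text
t: 3.3
position: [434.0, -291.0, 191.8]
orientation: [180.0, -0.0, -180.0]
wrist_force: [-0.3, 0.2, 0.7]
finger_gap: 73.2
grasp_force: 0.0
```

Call:
{"method": "drive_tool", "body": {"plan": [{"fingers": 0.5, "tx": 0, "ty": 0, "tz": 0, "ax": 0, "ay": 0, "az": 0}, {"fingers": 0.5, "tx": 0, "ty": 0, "tz": 0, "ax": 0, "ay": 0, "az": 0}, {"fingers": 0.3, "tx": 0, "ty": 0, "tz": 0, "ax": 0, "ay": 0, "az": 0}, {"fingers": 0, "tx": 0, "ty": 0, "tz": 0, "ax": 0, "ay": 0, "az": 0}, {"fingers": 0, "tx": 0, "ty": 0, "tz": 0, "ax": 0, "ay": 0, "az": 0}, {"fingers": 0, "tx": 0, "ty": 0, "tz": 0, "ax": 0, "ay": 0, "az": 0}, {"fingers": 0, "tx": 0, "ty": 0, "tz": 0, "ax": 0, "ay": 0, "az": 0}, {"fingers": 0, "tx": 0, "ty": 0, "tz": 0, "ax": 0, "ay": 0, "az": 0}]}}

```text
t: 4.1
position: [434.4, -291.7, 193.1]
orientation: [-179.9, 0.1, -180.0]
wrist_force: [-0.3, 1.2, 7.0]
finger_gap: 53.6
grasp_force: 63.5
```

Call:
{"method": "drive_tool", "body": {"plan": [{"fingers": 0, "tx": 0, "ty": 0, "tz": 10, "ax": 0, "ay": 0, "az": 0}, {"fingers": 0, "tx": 0, "ty": 0, "tz": 25, "ax": 0, "ay": 0, "az": 0}, {"fingers": 0, "tx": 0, "ty": 0, "tz": 30, "ax": 0, "ay": 0, "az": 0}, {"fingers": 0, "tx": 0, "ty": 0, "tz": 30, "ax": 0, "ay": 0, "az": 0}, {"fingers": 0, "tx": 0, "ty": 0, "tz": 10, "ax": 0, "ay": 0, "az": 0}, {"fingers": 0, "tx": 10, "ty": 20, "tz": 0, "ax": 0, "ay": 0, "az": 0}, {"fingers": 0, "tx": 15, "ty": 30, "tz": 0, "ax": 0, "ay": 0, "az": 0}, {"fingers": 0, "tx": 15, "ty": 30, "tz": 0, "ax": 0, "ay": 0, "az": 0}]}}

```text
t: 4.9
position: [474.1, -210.8, 296.3]
orientation: [180.0, -0.0, 179.9]
wrist_force: [0.3, 0.5, -1.0]
finger_gap: 53.6
grasp_force: 63.3
```

Call:
{"method": "drive_tool", "body": {"plan": [{"fingers": 0, "tx": 20, "ty": 34, "tz": 0, "ax": 0, "ay": 0, "az": 0}, {"fingers": 0, "tx": 20, "ty": 34, "tz": 0, "ax": 0, "ay": 0, "az": 0}, {"fingers": 0, "tx": 20, "ty": 34, "tz": 0, "ax": 0, "ay": 0, "az": 0}, {"fingers": 0, "tx": 20, "ty": 34, "tz": 0, "ax": 0, "ay": 0, "az": 0}, {"fingers": 0, "tx": 20, "ty": 34, "tz": 0, "ax": 0, "ay": 0, "az": 0}, {"fingers": 0, "tx": 20, "ty": 34, "tz": 0, "ax": 0, "ay": 0, "az": 0}, {"fingers": 0, "tx": 15, "ty": 25, "tz": 0, "ax": 0, "ay": 0, "az": 0}, {"fingers": 0, "tx": 6, "ty": 15, "tz": 0, "ax": 0, "ay": 0, "az": 0}]}}

```text
t: 5.7
position: [615.7, 34.5, 295.6]
orientation: [180.0, -0.1, -179.9]
wrist_force: [0.7, 0.3, -1.6]
finger_gap: 53.5
grasp_force: 63.3
```

```bash
sed -i '/^bx=/,$d' m.py; python3 - <<'E'
from m import *
import time
a=eyes.snapshot("scene");a=eyes.snapshot("scene");b=eyes.snapshot("top")
cv2.imwrite("pics/scene1.png",a);cv2.imwrite("pics/top1.png",b)
o=bot.observe();print(o["t"],r(o["position"]),o["grasp_force"],o["finger_gap"])
c=np.zeros((600,800,3),np.uint8)
k=cv2.resize(a[170:270,225:291],None,fx=6,fy=6,interpolation=cv2.INTER_CUBIC);c[:,:396]=k
k=cv2.resize(b[120:220,280:346],None,fx=6,fy=6,interpolation=cv2.INTER_CUBIC);c[:,400:796]=k
cv2.imwrite("pics/c3.png",c)
E
```

```text
5.85 [614.8, 32.9, 296.0] 63.3247958868742 53.437360124097495
```

View pics/c3.png

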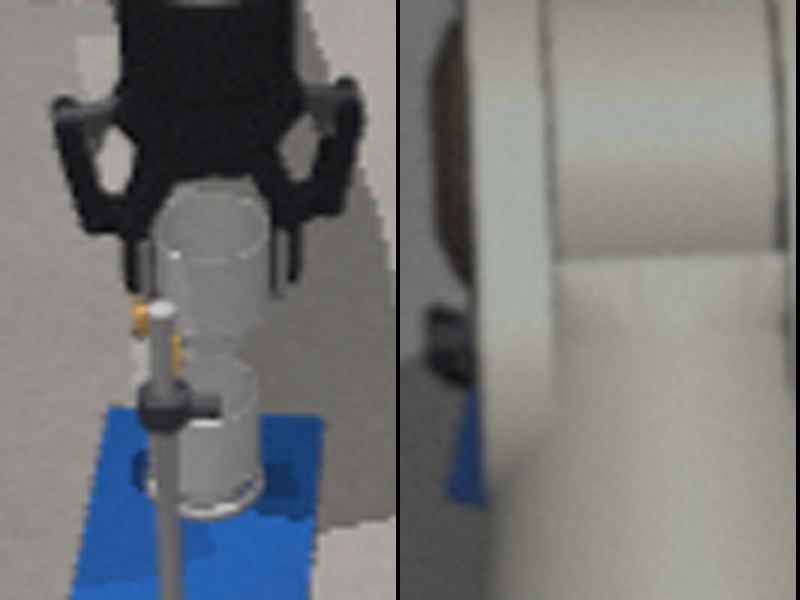

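```bash
python3 - <<'E'
from m import *
for p in([614.8,32.3,163.5],[614.8,32.3,120],[614.8,32.3,70],[614.8,32.3,16]):
    q=(proj("scene",p)-[225,170])*6+2.5
    dy=(proj("scene",np.array(p)+[0,10,0])-[225,170])*6+2.5-q; dx=(proj("scene",np.array(p)+[10,0,0])-[225,170])*6+2.5-q
    L=[((proj("scene",[p[0]+27*np.cos(t),p[1]+27*np.sin(t),p[2]])-[225,170])*6+2.5) for t in np.linspace(0,6.28,60)]
    print(p,r(q),"dy10",r(dy),"dx10",r(dx),"ext",r(np.min(L,0)),r(np.max(L,0)))
a=cv2.imread("pics/scene1.png");k=cv2.resize(a[170:270,225:291],None,fx=6,fy=6,interpolation=cv2.INTER_CUBIC)
g=k.astype(int)
for y in(470,450,440,410,385): print("row",y,k[y,130:290:8].mean(1).astype(int).tolist())
for y in(300,280,260,240): print("row",y,k[y,130:300:8].mean(1).astype(int).tolist())
print("col 225 rows",k[180:520:6,225].mean(1).astype(int).tolist())
E
```

```text
[614.8, 32.3, 163.5] [206.8, 229.4] dy10 [22.1, -1.7] dx10 [2.4, 13.0] ext [146.8, 195.1] [266.8, 265.2]
[614.8, 32.3, 120] [208.5, 306.0] dy10 [21.6, -1.7] dx10 [2.3, 13.2] ext [149.9, 271.0] [267.1, 342.5]
[614.8, 32.3, 70] [210.4, 389.7] dy10 [21.0, -1.8] dx10 [2.3, 13.5] ext [153.3, 354.0] [267.4, 426.8]
[614.8, 32.3, 16] [212.3, 475.3] dy10 [20.4, -1.8] dx10 [2.2, 13.7] ext [156.8, 439.0] [267.7, 513.0]
row 470 [78, 55, 81, 109, 96, 97, 110, 132, 131, 131, 128, 127, 121, 120, 117, 109, 108, 58, 55, 57]
row 450 [92, 78, 83, 100, 98, 96, 110, 133, 131, 130, 129, 128, 121, 120, 118, 112, 91, 69, 69, 67]
row 440 [93, 91, 100, 102, 94, 93, 109, 133, 132, 131, 128, 127, 123, 121, 118, 112, 92, 67, 70, 70]
row 410 [100, 62, 46, 49, 50, 48, 43, 45, 59, 62, 61, 72, 125, 120, 125, 121, 105, 106, 105, 103]
row 385 [152, 132, 88, 96, 106, 93, 61, 77, 123, 127, 128, 126, 123, 123, 119, 116, 108, 104, 104, 102]
row 300 [135, 114, 94, 114, 148, 142, 128, 129, 124, 123, 123, 121, 122, 120, 117, 114, 111, 103, 92, 95, 103, 103]
row 280 [26, 56, 89, 83, 117, 127, 131, 126, 121, 121, 121, 122, 122, 122, 119, 114, 111, 98, 52, 93, 41, 76]
row 260 [21, 56, 88, 72, 116, 132, 135, 123, 130, 130, 131, 135, 128, 118, 121, 116, 111, 97, 55, 94, 47, 45]
row 240 [23, 43, 71, 92, 116, 113, 117, 118, 122, 126, 126, 124, 123, 123, 120, 116, 121, 107, 54, 95, 46, 45]
col 225 rows [79, 107, 120, 128, 125, 124, 123, 125, 124, 124, 123, 123, 122, 127, 124, 119, 122, 121, 119, 120, 122, 123, 123, 122, 121, 124, 116, 112, 114, 123, 125, 123, 123, 124, 124, 125, 127, 125, 124, 121, 126, 125, 121, 123, 124, 122, 122, 123, 122, 122, 122, 122, 120, 105, 165, 170, 109]
```

Held rim centre is at about crop x=211 and base rim at about x=202, so the held cup looks a few mm too far to +y. I'll go lower, shift a little, and look closely.

Call:
{"method": "drive_tool", "body": {"plan": [{"fingers": 0, "tx": 0, "ty": -2, "tz": -10, "ax": 0, "ay": 0, "az": 0}, {"fingers": 0, "tx": 0, "ty": -1, "tz": -10, "ax": 0, "ay": 0, "az": 0}, {"fingers": 0, "tx": 0, "ty": 0, "tz": -4, "ax": 0, "ay": 0, "az": 0}, {"fingers": 0, "tx": 0, "ty": 0, "tz": 0, "ax": 0, "ay": 0, "az": 0}, {"fingers": 0, "tx": 0, "ty": 0, "tz": 0, "ax": 0, "ay": 0, "az": 0}, {"fingers": 0, "tx": 0, "ty": 0, "tz": 0, "ax": 0, "ay": 0, "az": 0}, {"fingers": 0, "tx": 0, "ty": 0, "tz": 0, "ax": 0, "ay": 0, "az": 0}, {"fingers": 0, "tx": 0, "ty": 0, "tz": 0, "ax": 0, "ay": 0, "az": 0}]}}

```text
t: 6.65
position: [615.0, 29.6, 273.0]
orientation: [-180.0, 0.0, -180.0]
wrist_force: [0.3, -0.7, -0.9]
finger_gap: 53.5
grasp_force: 63.3
```

```bash
python3 - <<'E'
from m import *
A=np.mean([eyes.snapshot("scene").astype(float) for _ in range(6)],0)
cv2.imwrite("pics/scene2.png",A)
o=bot.observe();print(o["t"],r(o["position"]),o["finger_gap"])
k=cv2.resize(A[197:257,243:275].astype(np.float32),None,fx=10,fy=10,interpolation=cv2.INTER_CUBIC)
k=np.clip((k-40)*1.7,0,255).astype(np.uint8)
k0=cv2.resize(cv2.imread("pics/scene0.png")[197:257,243:275],None,fx=10,fy=10,interpolation=cv2.INTER_CUBIC)
k0=np.clip((k0.astype(float)-40)*1.5,0,255).astype(np.uint8)
cv2.imwrite("pics/c4.png",np.hstack([k,k0]))
x,y,_=o["position"]; u=o["position"][2]-192.5
for y0 in(y,y-5):
  for z,rad in((u+60,27),(u+16,27),(u+16,22),(u,19),(70,27),(16,29)):
    L=np.array([((proj("scene",[x+rad*np.cos(t),y0+rad*np.sin(t),z])-[243,197])*10+4.5) for t in np.linspace(0,6.28,60)])
    print(round(y0,1),round(z,1),rad,"ext",r(L.min(0)),r(L.max(0)))
E
```

```text
6.95 [615.0, 29.6, 272.7] 53.440789940046066
29.6 140.2 27 ext [58.0, 125.1] [255.4, 243.4]
29.6 96.2 27 ext [63.3, 249.9] [256.1, 370.3]
29.6 96.2 22 ext [81.1, 260.7] [238.2, 358.8]
29.6 80.2 19 ext [93.5, 311.2] [228.0, 396.4]
29.6 70 27 ext [66.3, 321.4] [256.5, 442.9]
29.6 16 29 ext [65.5, 458.7] [264.1, 591.4]
24.6 140.2 27 ext [39.7, 126.5] [237.2, 244.9]
24.6 96.2 27 ext [45.4, 251.3] [238.4, 371.8]
24.6 96.2 22 ext [63.3, 262.1] [220.5, 360.3]
24.6 80.2 19 ext [75.8, 312.7] [210.5, 397.9]
24.6 70 27 ext [48.8, 322.8] [239.0, 444.5]
24.6 16 29 ext [48.4, 460.1] [247.1, 592.9][ WARN:0@3.923] global loadsave.cpp:1063 imwrite_ Unsupported depth image for selected encoder is fallbacked to CV_8U.
```

View pics/c4.png

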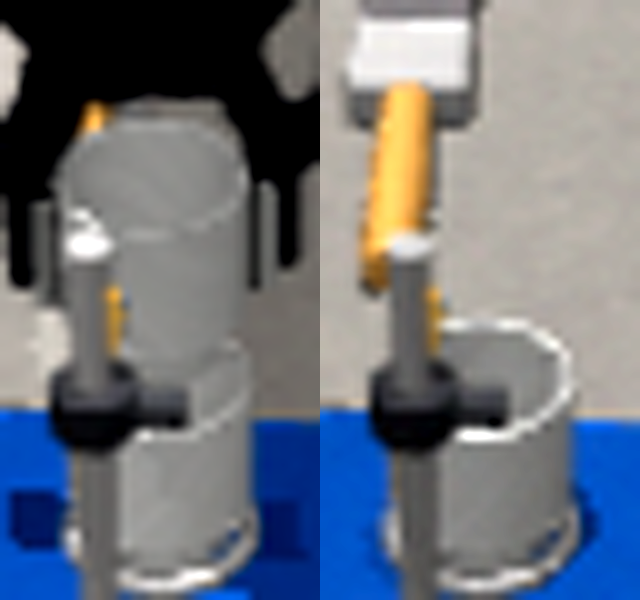

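The held rim is centred at about x=154, and the base rim and ring line up within 0.5 mm laterally and about 1 mm in x. Now lowering.

Call:
{"method": "drive_tool", "body": {"plan": [{"fingers": 0, "tx": 0.7, "ty": 0, "tz": -5, "ax": 0, "ay": 0, "az": 0}, {"fingers": 0, "tx": 0, "ty": 0, "tz": -5, "ax": 0, "ay": 0, "az": 0}, {"fingers": 0, "tx": 0, "ty": 0, "tz": -4, "ax": 0, "ay": 0, "az": 0}, {"fingers": 0, "tx": 0, "ty": 0, "tz": -3, "ax": 0, "ay": 0, "az": 0}, {"fingers": 0, "tx": 0, "ty": 0, "tz": -3, "ax": 0, "ay": 0, "az": 0}, {"fingers": 0, "tx": 0, "ty": 0, "tz": -2, "ax": 0, "ay": 0, "az": 0}, {"fingers": 0, "tx": 0, "ty": 0, "tz": 0, "ax": 0, "ay": 0, "az": 0}, {"fingers": 0, "tx": 0, "ty": 0, "tz": 0, "ax": 0, "ay": 0, "az": 0}]}}

```text
t: 7.75
position: [615.7, 29.5, 250.8]
orientation: [180.0, 0.0, -180.0]
wrist_force: [-0.8, -0.3, -1.1]
finger_gap: 53.3
grasp_force: 63.3
```

No side force. Continuing down to contact.

Call:
{"method": "drive_tool", "body": {"plan": [{"fingers": 0, "tx": 0, "ty": 0, "tz": -1.5, "ax": 0, "ay": 0, "az": 0}, {"fingers": 0, "tx": 0, "ty": 0, "tz": -1, "ax": 0, "ay": 0, "az": 0}, {"fingers": 0, "tx": 0, "ty": 0, "tz": -0.5, "ax": 0, "ay": 0, "az": 0}, {"fingers": 0, "tx": 0, "ty": 0, "tz": -0.5, "ax": 0, "ay": 0, "az": 0}, {"fingers": 0, "tx": 0, "ty": 0, "tz": 0, "ax": 0, "ay": 0, "az": 0}, {"fingers": 0, "tx": 0, "ty": 0, "tz": 0, "ax": 0, "ay": 0, "az": 0}, {"fingers": 0, "tx": 0, "ty": 0, "tz": 0, "ax": 0, "ay": 0, "az": 0}, {"fingers": 0, "tx": 0, "ty": 0, "tz": 0, "ax": 0, "ay": 0, "az": 0}]}}

```text
t: 8.55
position: [615.7, 29.6, 247.2]
orientation: [180.0, 0.0, -180.0]
wrist_force: [-0.6, 0.1, 0.1]
finger_gap: 53.3
grasp_force: 63.4
```

Call:
{"method": "drive_tool", "body": {"plan": [{"fingers": 0, "tx": 0, "ty": 0, "tz": -0.5, "ax": 0, "ay": 0, "az": 0}, {"fingers": 0, "tx": 0, "ty": 0, "tz": -0.5, "ax": 0, "ay": 0, "az": 0}, {"fingers": 0, "tx": 0, "ty": 0, "tz": -0.3, "ax": 0, "ay": 0, "az": 0}, {"fingers": 0, "tx": 0, "ty": 0, "tz": -0.2, "ax": 0, "ay": 0, "az": 0}, {"fingers": 0, "tx": 0, "ty": 0, "tz": 0, "ax": 0, "ay": 0, "az": 0}, {"fingers": 0, "tx": 0, "ty": 0, "tz": 0, "ax": 0, "ay": 0, "az": 0}, {"fingers": 0, "tx": 0, "ty": 0, "tz": 0, "ax": 0, "ay": 0, "az": 0}, {"fingers": 0, "tx": 0, "ty": 0, "tz": 0, "ax": 0, "ay": 0, "az": 0}]}}

```text
t: 9.35
position: [615.7, 29.5, 247.2]
orientation: [180.0, 0.1, -180.0]
wrist_force: [-3.1, 0.5, 9.5]
finger_gap: 53.6
grasp_force: 64.1
```

Seated: contact came at 247.2 mm against the 247.1 expected for a full nest. Releasing, lifting, and heading to the loupe.

Call:
{"method": "drive_tool", "body": {"plan": [{"fingers": 0.7, "tx": 0, "ty": 0, "tz": 0, "ax": 0, "ay": 0, "az": 0}, {"fingers": 0.8, "tx": 0, "ty": 0, "tz": 0, "ax": 0, "ay": 0, "az": 0}, {"fingers": 1, "tx": 0, "ty": 0, "tz": 0, "ax": 0, "ay": 0, "az": 0}, {"fingers": 1, "tx": 0, "ty": 0, "tz": 0, "ax": 0, "ay": 0, "az": 0}, {"fingers": 1, "tx": 0, "ty": 0, "tz": 0, "ax": 0, "ay": 0, "az": 0}, {"fingers": 1, "tx": 0, "ty": 0, "tz": 5, "ax": 0, "ay": 0, "az": 0}, {"fingers": 1, "tx": 0, "ty": 0, "tz": 15, "ax": 0, "ay": 0, "az": 0}, {"fingers": 1, "tx": 0, "ty": 0, "tz": 20, "ax": 0, "ay": 0, "az": 0}]}}

```text
t: 10.15
position: [615.5, 29.5, 286.4]
orientation: [-180.0, -0.1, -180.0]
wrist_force: [-0.2, 0.2, 0.7]
finger_gap: 85.6
grasp_force: 0.0
```

Call:
{"method": "drive_tool", "body": {"plan": [{"fingers": 1, "tx": 0, "ty": 0, "tz": 25, "ax": 0, "ay": 0, "az": 0}, {"fingers": 1, "tx": 0, "ty": 0, "tz": 25, "ax": 0, "ay": 0, "az": 0}, {"fingers": 1, "tx": 0, "ty": 0, "tz": 20, "ax": 0, "ay": 0, "az": 0}, {"fingers": 1, "tx": -15.3, "ty": 29.9, "tz": 0, "ax": 0, "ay": 0, "az": 0.0297}, {"fingers": 1, "tx": -15.3, "ty": 29.9, "tz": 0, "ax": 0, "ay": 0, "az": 0.0297}, {"fingers": 1, "tx": -15.3, "ty": 29.9, "tz": 0, "ax": 0, "ay": 0, "az": 0.0297}, {"fingers": 1, "tx": -15.3, "ty": 29.9, "tz": 0, "ax": 0, "ay": 0, "az": 0.0297}, {"fingers": 1, "tx": -15.3, "ty": 29.9, "tz": 0, "ax": 0, "ay": 0, "az": 0.0297}]}}

```text
t: 10.95
position: [538.3, 180.0, 357.3]
orientation: [180.0, 0.1, -171.4]
wrist_force: [0.7, 0.6, -0.1]
finger_gap: 85.2
grasp_force: 0.0
```

Call:
{"method": "drive_tool", "body": {"plan": [{"fingers": 1, "tx": -15.5, "ty": 29.9, "tz": 0, "ax": 0, "ay": 0, "az": 0.0297}, {"fingers": 1, "tx": -15.5, "ty": 29.9, "tz": 0, "ax": 0, "ay": 0, "az": 0.0297}, {"fingers": 1, "tx": -15.5, "ty": 29.9, "tz": 0, "ax": 0, "ay": 0, "az": 0.0297}, {"fingers": 1, "tx": -15.5, "ty": 29.9, "tz": 0, "ax": 0, "ay": 0, "az": 0.0297}, {"fingers": 1, "tx": -15.5, "ty": 29.9, "tz": 0, "ax": 0, "ay": 0, "az": 0.0297}, {"fingers": 1, "tx": 0, "ty": 0, "tz": -20, "ax": 0, "ay": 0, "az": 0}, {"fingers": 0.8, "tx": 0, "ty": 0, "tz": -25, "ax": 0, "ay": 0, "az": 0}, {"fingers": 0.7, "tx": 0, "ty": 0, "tz": -25, "ax": 0, "ay": 0, "az": 0}]}}

```text
t: 11.75
position: [461.5, 329.0, 286.6]
orientation: [180.0, 0.1, -162.9]
wrist_force: [-0.3, -0.3, -0.6]
finger_gap: 60.6
grasp_force: 0.0
```

```bash
python3 - <<'E'
from m import *
a=eyes.snapshot("scene");a=eyes.snapshot("scene");b=eyes.snapshot("top");cv2.imwrite("pics/scene3.png",a);cv2.imwrite("pics/top3.png",b)
o=bot.observe();print(o["t"],r(o["position"]),r(o["orientation"]))
c=np.zeros((600,800,3),np.uint8)
k=cv2.resize(a[190:270,225:285],None,fx=6,fy=6,interpolation=cv2.INTER_CUBIC);c[:480,:360]=k
k=cv2.resize(a[140:240,310:400],None,fx=4,fy=4,interpolation=cv2.INTER_CUBIC);c[:400,365:725]=k
cv2.imwrite("pics/c5.png",c)
E
```

```text
11.9 [461.4, 328.3, 285.7] [-180.0, -0.1, -163.0]
```

View pics/c5.png

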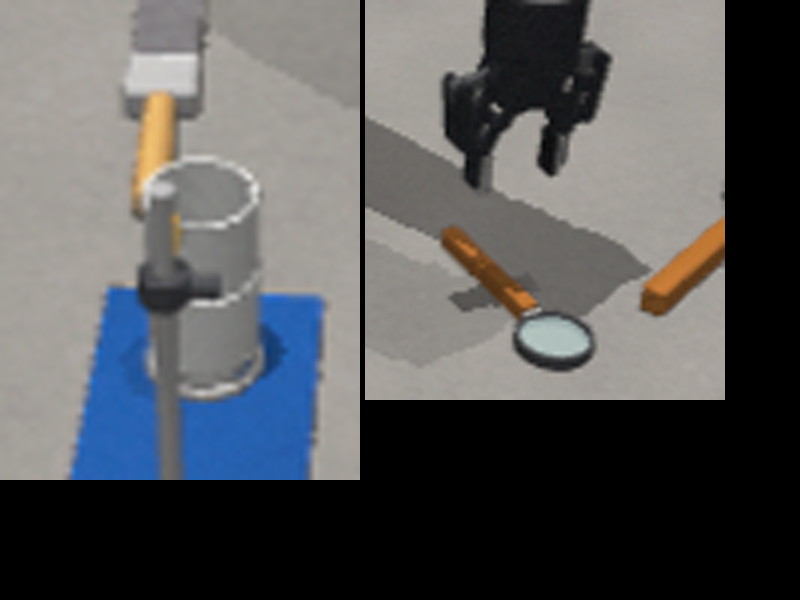

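The cup is nested upright (upper rim centre near crop (203,192), seam level at about y=290), and the gripper is above the loupe handle. Descending to grip.

Call:
{"method": "drive_tool", "body": {"plan": [{"fingers": 0.6, "tx": 0, "ty": 0, "tz": -25, "ax": 0, "ay": 0, "az": 0}, {"fingers": 0.6, "tx": 0, "ty": 0, "tz": -25, "ax": 0, "ay": 0, "az": 0}, {"fingers": 0.6, "tx": 0, "ty": 0, "tz": -25, "ax": 0, "ay": 0, "az": 0}, {"fingers": 0.6, "tx": 0, "ty": 0, "tz": -17, "ax": 0, "ay": 0, "az": 0}, {"fingers": 0.6, "tx": 0, "ty": 0, "tz": -10, "ax": 0, "ay": 0, "az": 0}, {"fingers": 0.6, "tx": 0, "ty": 0, "tz": -4, "ax": 0, "ay": 0, "az": 0}, {"fingers": 0.5, "tx": 0, "ty": 0, "tz": 0, "ax": 0, "ay": 0, "az": 0}, {"fingers": 0.4, "tx": 0, "ty": 0, "tz": 0, "ax": 0, "ay": 0, "az": 0}]}}

```text
t: 12.7
position: [462.1, 328.8, 181.1]
orientation: [180.0, 0.1, -163.0]
wrist_force: [-1.4, 0.3, -0.3]
finger_gap: 34.3
grasp_force: 0.0
```

Call:
{"method": "drive_tool", "body": {"plan": [{"fingers": 0.3, "tx": 0, "ty": 0, "tz": 0, "ax": 0, "ay": 0, "az": 0}, {"fingers": 0.3, "tx": 0, "ty": 0, "tz": 0, "ax": 0, "ay": 0, "az": 0}, {"fingers": 0.2, "tx": 0, "ty": 0, "tz": 0, "ax": 0, "ay": 0, "az": 0}, {"fingers": 0, "tx": 0, "ty": 0, "tz": 0, "ax": 0, "ay": 0, "az": 0}, {"fingers": 0, "tx": 0, "ty": 0, "tz": 0, "ax": 0, "ay": 0, "az": 0}, {"fingers": 0, "tx": 0, "ty": 0, "tz": 0, "ax": 0, "ay": 0, "az": 0}, {"fingers": 0, "tx": 0, "ty": 0, "tz": 0, "ax": 0, "ay": 0, "az": 0}, {"fingers": 0, "tx": 0, "ty": 0, "tz": 0, "ax": 0, "ay": 0, "az": 0}]}}

```text
t: 13.5
position: [461.8, 328.6, 180.3]
orientation: [180.0, 0.0, -163.0]
wrist_force: [-1.6, 0.9, 5.6]
finger_gap: 14.1
grasp_force: 60.0
```

The gap is a bit under the handle width and the tips sit about 7 mm up, so I'll regrip 4 mm lower for a fuller hold.

Call:
{"method": "drive_tool", "body": {"plan": [{"fingers": 0.35, "tx": 0, "ty": 0, "tz": 0, "ax": 0, "ay": 0, "az": 0}, {"fingers": 0.35, "tx": 0, "ty": 0, "tz": 0, "ax": 0, "ay": 0, "az": 0}, {"fingers": 0.35, "tx": 0, "ty": 0, "tz": -2, "ax": 0, "ay": 0, "az": 0}, {"fingers": 0.35, "tx": 0, "ty": 0, "tz": -2, "ax": 0, "ay": 0, "az": 0}, {"fingers": 0.35, "tx": 0, "ty": 0, "tz": 0, "ax": 0, "ay": 0, "az": 0}, {"fingers": 0, "tx": 0, "ty": 0, "tz": 0, "ax": 0, "ay": 0, "az": 0}, {"fingers": 0, "tx": 0, "ty": 0, "tz": 0, "ax": 0, "ay": 0, "az": 0}, {"fingers": 0, "tx": 0, "ty": 0, "tz": 0, "ax": 0, "ay": 0, "az": 0}]}}

```text
t: 14.3
position: [461.7, 328.5, 175.7]
orientation: [180.0, 0.0, -163.0]
wrist_force: [0.3, -0.0, 0.6]
finger_gap: 14.7
grasp_force: 60.6
```

Call:
{"method": "drive_tool", "body": {"plan": [{"fingers": 0, "tx": 0, "ty": 0, "tz": 0, "ax": 0, "ay": 0, "az": 0}, {"fingers": 0, "tx": 0, "ty": 0, "tz": 0, "ax": 0, "ay": 0, "az": 0}, {"fingers": 0, "tx": 0, "ty": 0, "tz": 0, "ax": 0, "ay": 0, "az": 0}, {"fingers": 0, "tx": 0, "ty": 0, "tz": 0, "ax": 0, "ay": 0, "az": 0}, {"fingers": 0, "tx": 0, "ty": 0, "tz": 0, "ax": 0, "ay": 0, "az": 0}, {"fingers": 0, "tx": 0, "ty": 0, "tz": 0, "ax": 0, "ay": 0, "az": 0}, {"fingers": 0, "tx": 0, "ty": 0, "tz": 0, "ax": 0, "ay": 0, "az": 0}, {"fingers": 0, "tx": 0, "ty": 0, "tz": 0, "ax": 0, "ay": 0, "az": 0}]}}

```text
t: 15.1
position: [461.7, 328.5, 175.7]
orientation: [-180.0, 0.0, -163.0]
wrist_force: [0.3, -0.1, 1.5]
finger_gap: 14.5
grasp_force: 60.6
```

Call:
{"method": "drive_tool", "body": {"plan": [{"fingers": 0, "tx": 0, "ty": 0, "tz": 5, "ax": 0, "ay": 0, "az": 0}, {"fingers": 0, "tx": 0, "ty": 0, "tz": 15, "ax": 0, "ay": 0, "az": 0}, {"fingers": 0, "tx": 0, "ty": 0, "tz": 25, "ax": 0, "ay": 0, "az": 0}, {"fingers": 0, "tx": 0, "ty": 0, "tz": 30, "ax": 0, "ay": 0, "az": 0}, {"fingers": 0, "tx": 0, "ty": 0, "tz": 30, "ax": 0, "ay": 0, "az": 0}, {"fingers": 0, "tx": 0, "ty": 0, "tz": 30, "ax": 0, "ay": 0, "az": 0}, {"fingers": 0, "tx": 0, "ty": 0, "tz": 25, "ax": 0, "ay": 0, "az": 0}, {"fingers": 0, "tx": 0, "ty": 0, "tz": 15, "ax": 0, "ay": 0, "az": 0}]}}

```text
t: 15.9
position: [461.6, 328.5, 354.4]
orientation: [179.9, 0.2, -163.0]
wrist_force: [-0.3, 0.2, -1.2]
finger_gap: 14.2
grasp_force: 60.3
```

Call:
{"method": "drive_tool", "body": {"plan": [{"fingers": 0, "tx": 3, "ty": -11.3, "tz": 0, "ax": 0, "ay": 0, "az": 0}, {"fingers": 0, "tx": 5.5, "ty": -22, "tz": 0, "ax": 0, "ay": 0, "az": 0}, {"fingers": 0, "tx": 6, "ty": -24, "tz": 0, "ax": 0, "ay": 0, "az": 0}, {"fingers": 0, "tx": 6, "ty": -24, "tz": 0, "ax": 0, "ay": 0, "az": 0}, {"fingers": 0, "tx": 6, "ty": -24, "tz": 0, "ax": 0, "ay": 0, "az": 0}, {"fingers": 0, "tx": 6, "ty": -24, "tz": 0, "ax": 0, "ay": 0, "az": 0}, {"fingers": 0, "tx": 6, "ty": -24, "tz": 0, "ax": 0, "ay": 0, "az": 0}, {"fingers": 0, "tx": 6, "ty": -24, "tz": 0, "ax": 0, "ay": 0, "az": 0}]}}

```text
t: 16.7
position: [506.0, 149.5, 350.1]
orientation: [-180.0, -0.1, -163.0]
wrist_force: [0.8, 0.3, -0.7]
finger_gap: 14.1
grasp_force: 60.3
```

Call:
{"method": "drive_tool", "body": {"plan": [{"fingers": 0, "tx": 6, "ty": -24, "tz": 0, "ax": 0, "ay": 0, "az": 0}, {"fingers": 0, "tx": 6, "ty": -24, "tz": 0, "ax": 0, "ay": 0, "az": 0}, {"fingers": 0, "tx": 6, "ty": -24, "tz": 0, "ax": 0, "ay": 0, "az": 0}, {"fingers": 0, "tx": 6, "ty": -24, "tz": 0, "ax": 0, "ay": 0, "az": 0}, {"fingers": 0, "tx": 6, "ty": -24, "tz": 0, "ax": 0, "ay": 0, "az": 0}, {"fingers": 0, "tx": 4, "ty": -16, "tz": 0, "ax": 0, "ay": 0, "az": 0}, {"fingers": 0, "tx": 2, "ty": -8, "tz": 0, "ax": 0, "ay": 0, "az": 0}, {"fingers": 0, "tx": 0, "ty": 0, "tz": 0, "ax": 0, "ay": 0, "az": 0}]}}

```text
t: 17.5
position: [542.1, 6.4, 350.4]
orientation: [180.0, -0.0, -163.0]
wrist_force: [-0.7, 0.5, -2.0]
finger_gap: 14.6
grasp_force: 60.3
```

```bash
python3 - <<'E'
from m import *
A=np.mean([eyes.snapshot("scene").astype(float) for _ in range(6)],0).astype(np.uint8);b=eyes.snapshot("top")
cv2.imwrite("pics/scene4.png",A);cv2.imwrite("pics/top4.png",b)
o=bot.observe();p=o["position"];print(o["t"],r(p),r(o["orientation"]),o["grasp_force"],o["finger_gap"])
c=np.zeros((600,800,3),np.uint8)
k=cv2.resize(A[185:245,230:280],None,fx=10,fy=10,interpolation=cv2.INTER_CUBIC);c[:,:500]=k
k=cv2.resize(b[100:220,290:340],None,fx=5,fy=5,interpolation=cv2.INTER_CUBIC);c[:,510:760]=k
cv2.imwrite("pics/c6.png",c)
l=p+[76.7*np.cos(.2967),76.7*np.sin(.2967),-175.7+12]
print("lens pred",r(l))
for nm,q,rad in(("ring top",l,32),("ring mid",l-[0,0,6],32),("ring bot",l-[0,0,12],32),("upper rim",np.array([615.5,29.6,114]),27)):
    L=np.array([((proj("scene",[q[0]+rad*np.cos(t),q[1]+rad*np.sin(t),q[2]])-[230,185])*10+4.5) for t in np.linspace(0,6.28,60)])
    print(nm,r((L.min(0)+L.max(0))/2),r(L.min(0)),r(L.max(0)))
t=np.array([708.5,10.2,181]);print("tip",r((proj("scene",t)-[230,185])*10+4.5))
E
```

```text
17.85 [542.1, 7.9, 350.8] [180.0, 0.0, -162.9] 60.32840967178345 14.365861982907115
lens pred [615.4, 30.3, 187.1]
ring top [286.2, 164.6] [166.2, 96.0] [406.3, 233.1]
ring mid [286.7, 183.0] [167.0, 114.3] [406.4, 251.7]
ring bot [287.1, 201.3] [167.8, 132.4] [406.4, 270.3]
upper rim [288.8, 381.0] [191.4, 321.2] [386.1, 440.8]
tip [244.9, 401.1]
```

View pics/c6.png

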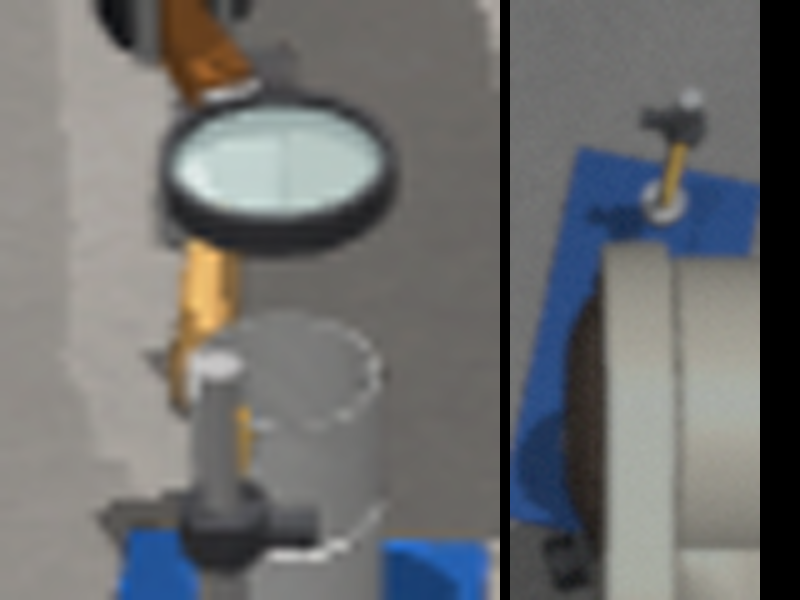

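Lens ring centre is at about (278,174), upper rim centre about (286,371), post top (217,365), clamp (223,523), and the brass tip's upper end about (243,405). Next I'll use the post top (225 mm) as a local reference for the tip height.

```bash
python3 - <<'E'
from m import *
ax=np.array([615.5,29.6])
A=cv2.imread("pics/scene4.png").astype(int); T=cv2.imread("pics/top4.png").astype(int)
print("sat R-B scene rows 222-236, cols 251-257"); print((A[...,2]-A[...,0])[222:236,251:258])
print("dark luminance col 250-252 rows 216-246", A[214:246,250:254].mean((1,2)).astype(int).tolist())
print("post top rows, col 251", A[216:226,250:253].mean((1,2)).astype(int).tolist())
print("top R-B rows 124-146 cols 316-328");print((T[...,2]-T[...,0])[124:146,317:328])
f=lambda p:np.round(proj("scene",p),2); ft=lambda p:np.round(proj("top",p),2)
for yaw in(-11.8,):
    u=np.array([np.cos(np.radians(yaw)),np.sin(np.radians(yaw))]); po=ax+140*u; ti=ax+95*u
    print("post top",f([*po,225]),ft([*po,225]),"radius5 near/far",f([*(po+5*u),225]),f([*(po-5*u),225]))
    for z in(170,175,180,185): print(z,"clamp",f([*po,z]),ft([*po,z]),"tip",f([*ti,z]),ft([*ti,z]),"clamp bottom-near/top-far",f([*(po+11*u),z-7]),f([*(po-11*u),z+7]))
E
```

```text
sat R-B scene rows 222-236, cols 251-257
[[ 2  2  1  1  1  2  1]
 [ 2  3  2  1  1  1  2]
 [ 2  1  1  1  1  2  2]
 [ 2  2 13 28  0  1  2]
 [ 1  2 40 96  1  1  1]
 [ 1  1 26 63  1  1  1]
 [ 1  1 26 78 31  0  2]
 [ 1  1 24 66 13  1  2]
 [ 1  2 20 60  9  0  1]
 [ 2  0 19 49  1  2  2]
 [ 0  1  9 23  2  1  2]
 [ 1  1  2  1 -1  0  1]
 [ 1  3  1 -2 -1  0  2]
 [ 0  1  1 -3 -5 -3  0]]
dark luminance col 250-252 rows 216-246 [134, 142, 142, 144, 123, 119, 164, 194, 161, 105, 101, 102, 104, 103, 103, 103, 102, 102, 102, 98, 97, 97, 85, 82, 46, 43, 42, 43, 75, 98, 98, 97]
post top rows, col 251 [157, 154, 125, 119, 169, 197, 168, 106, 103, 102]
top R-B rows 124-146 cols 316-328
[[ -4  -6  -4  -4  -5  -3  -2  -2  -2  -2  -2]
 [ -1  -2  -2  -2  -3  -3  -2  -2  -4  -3  -3]
 [  1   0   0  -1  -2  -3  -4  -5  -3  -6  -5]
 [  3  -1   2   1   1  -3   0  -2  -7  -7  -3]
 [  0  -1   1   1   1  14  27  28  10  -2   0]
 [  0   3   2   0   8  36  68  62  32   5   1]
 [  1   0  -1   2  11  52  77  63  26   4   1]
 [-14 -11  -4  -2  15  59  79  55  20   3   2]
 [-53 -44 -29 -14  21  67  78  46  10   0  -1]
 [-
[... 542 characters left out ...]
3 -76 -81 -84 -81]
 [-65 -57 -42 -40 -53 -71 -81 -82 -86 -82 -79]]
post top [251.41 221.72] [326.98 120.41] radius5 near/far [251.16 223.04] [251.66 220.41]
170 clamp [252.08 239.8 ] [325.27 126.63] tip [254.15 228.13] [321.48 143.7 ] clamp bottom-near/top-far [251.64 245.01] [252.52 234.64]
175 clamp [252.02 238.21] [325.42 126.09] tip [254.1  226.56] [321.62 143.23] clamp bottom-near/top-far [251.58 243.42] [252.46 233.04]
180 clamp [251.96 236.6 ] [325.57 125.54] tip [254.04 224.98] [321.75 142.76] clamp bottom-near/top-far [251.52 241.83] [252.41 231.43]
185 clamp [251.9  234.99] [325.72 124.99] tip [253.99 223.39] [321.89 142.28] clamp bottom-near/top-far [251.46 240.23] [252.35 229.81]
```

The tip and clamp readings give a tip height of about 176 mm. Lowering 5 mm and shifting +1 mm in y, then I'll check level and centring numerically.

Call:
{"method": "drive_tool", "body": {"plan": [{"fingers": 0, "tx": 0, "ty": 0.5, "tz": -2, "ax": 0, "ay": 0, "az": 0}, {"fingers": 0, "tx": 0, "ty": 0.5, "tz": -2, "ax": 0, "ay": 0, "az": 0}, {"fingers": 0, "tx": 0, "ty": 0, "tz": -1, "ax": 0, "ay": 0, "az": 0}, {"fingers": 0, "tx": 0, "ty": 0, "tz": 0, "ax": 0, "ay": 0, "az": 0}, {"fingers": 0, "tx": 0, "ty": 0, "tz": 0, "ax": 0, "ay": 0, "az": 0}, {"fingers": 0, "tx": 0, "ty": 0, "tz": 0, "ax": 0, "ay": 0, "az": 0}, {"fingers": 0, "tx": 0, "ty": 0, "tz": 0, "ax": 0, "ay": 0, "az": 0}, {"fingers": 0, "tx": 0, "ty": 0, "tz": 0, "ax": 0, "ay": 0, "az": 0}]}}

```text
t: 18.65
position: [542.2, 8.2, 345.7]
orientation: [-180.0, 0.0, -163.0]
wrist_force: [-0.1, 0.1, -1.5]
finger_gap: 14.6
grasp_force: 60.3
```

```bash
python3 - <<'E'
from m import *
A=np.mean([eyes.snapshot("scene").astype(float) for _ in range(8)],0).astype(np.uint8); cv2.imwrite("pics/scene5.png",A)
o=bot.observe();p=o["position"];print(o["t"],r(p),r(o["orientation"]),o["grasp_force"])
def ext(im,x0,y0,w,h,s=10,thr=72):
    k=cv2.resize(im[y0:y0+h,x0:x0+w],None,fx=s,fy=s,interpolation=cv2.INTER_CUBIC).max(2)
    n,l,st,_=cv2.connectedComponentsWithStats((k<thr).astype(np.uint8)); j=1+st[1:,4].argmax()
    ys,xs=np.where(l==j); e=cv2.fitEllipse(cv2.convexHull(np.c_[xs,ys].astype(np.float32)))
    f=lambda v,o:(v-(s-1)/2)/s+o
    print("obs cols",round(f(xs.min(),x0),2),round(f(xs.max()+1,x0),2),"rows",round(f(ys.min(),y0),2),round(f(ys.max()+1,y0),2))
def pred(q,zt):
    L=np.array([proj("scene",[q[0]+32*np.cos(t),q[1]+32*np.sin(t),z]) for t in np.linspace(0,6.28,90) for z in(zt,zt-12)])
    print("pred cols",*np.round([L[:,0].min(),L[:,0].max()],2),"rows",*np.round([L[:,1].min(),L[:,1].max()],2))
ext(cv2.imread("pics/scene0.png"),343,213,30,24); pred((535,351),12)
ext(A,242,192,32,27); l=p+[73.3,22.4,-163.7]; pred(l,l[2]); print("lens",r(l))
E
```

```text
19.05 [542.2, 8.2, 345.7] [-180.0, 0.0, -163.0] 60.32797694206238
obs cols 346.85 366.15 rows 223.05 232.25
pred cols 346.48 367.31 rows 218.27 233.7
obs cols 245.95 269.35 rows 203.15 211.75
pred cols 246.33 270.3 rows 195.69 213.13
lens [615.5, 30.6, 182.0]
```

Call:
{"method": "drive_tool", "body": {"plan": [{"fingers": 0, "tx": 0, "ty": 0.6, "tz": 0, "ax": 0, "ay": 0, "az": 0}, {"fingers": 0, "tx": 0, "ty": 0, "tz": 0, "ax": 0, "ay": 0, "az": 0}, {"fingers": 0, "tx": 0, "ty": 0, "tz": 0, "ax": 0, "ay": 0, "az": 0}, {"fingers": 0, "tx": 0, "ty": 0, "tz": 0, "ax": 0, "ay": 0, "az": 0}, {"fingers": 0, "tx": 0, "ty": 0, "tz": 0, "ax": 0, "ay": 0, "az": 0}, {"fingers": 0, "tx": 0, "ty": 0, "tz": 0, "ax": 0, "ay": 0, "az": 0}, {"fingers": 0, "tx": 0, "ty": 0, "tz": 0, "ax": 0, "ay": 0, "az": 0}, {"fingers": 0, "tx": 0, "ty": 0, "tz": 0, "ax": 0, "ay": 0, "az": 0}]}}

```text
t: 19.85
position: [542.2, 8.8, 345.7]
orientation: [-180.0, 0.0, -163.0]
wrist_force: [-0.6, 1.3, -1.5]
finger_gap: 14.4
grasp_force: 60.3
```

```bash
python3 - <<'E'
from m import *
A=eyes.snapshot("scene"); cv2.imwrite("pics/c7.png",cv2.resize(A[150:290,190:330],None,fx=4,fy=4,interpolation=cv2.INTER_CUBIC)); print(bot.observe()["position"])
E
```

```text
[542.14107427   8.80499972 345.66287203]
```

View pics/c7.png

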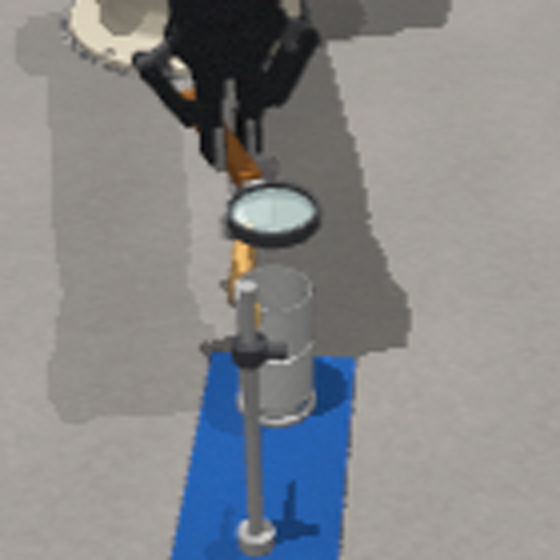

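The loupe is level over the nested stack: lens centre at crop (274,213), upper rim centre about (278,288). Handing in.

```bash
python3 -c "
from bench import bot
print(bot.job_done())"
```

```text
the job is handed in; nothing more can be done
None
```

I nested the cup upright in the base cup and released it, then handed in at about 20 s with the loupe held level above the stack, lens centred to about 1 mm at about 176 mm, my estimate (±1 mm) of the pointer tip height; the verdict was not shown.

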